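# Lock the instrument transport case

### The arm

A 6-joint arm with a two-finger parallel gripper is mounted at the origin on the work surface. World frame = base frame: x ahead of the robot, y to its left, z up, the work surface at z = 0. Lengths are in m, angles in rad, forces in N, time in s.
With the tool pointing down it reaches from about 0.4 to 0.825 m from the base axis. Payload 7 kg.
Tool frame: the origin (TCP) lies midway between the tips of the shut fingers; the grasp point (between the pads) lies 19 mm behind it; z points along the fingers, y is the line along which they close (so a half turn about z gives the same grasp; the last joint's range is limited). The gripper opens to 88 mm and grips with 3 to 60 N. Pads are 19 mm wide; open, the fingers measure 130 mm over their backs; the gripper's body (78 mm by 193 mm) begins 47 mm behind the grasp point.
Start: joints at [1.524, 0.359, 0.012, 0, -1.224, -0.288], TCP at [0.222, 0.637, 0.227] pointing down, gripper open.
Joint ranges: [-3.07, 3.07], [-1.43, 2.12], [-1.02, 1.25], [-3.03, 1.67], [-3.05, -0], [-3.03, 3.03]. Speed limits (rad/s): [2.39, 2.39, 3.01, 3.14, 3.14, 3.14].

### API

Orientations are given as [roll, pitch, yaw] about the fixed x, y, z axes, in that order (R = Rz(yaw) Ry(pitch) Rx(roll)).
In Python, from station import get_state, grab_frame, calibration, job_done, boxes_of, regions_of, spot_point gives the robot as it stands. The module is installed in compiled form; this text tells all that it offers.
- The arm moves only by the tool arm_command, never from a script. Its argument "commands" is a list of rows, each an object of numbers: "tx", "ty", "tz": the shift along the tool's x, y, z each as a share of 25 cm, from -1 to 1; "twist": the turn about the tool's z as a share of 180 degrees, from -1 to 1. A call has exactly 8 rows; each row is the pose to reach, as a shift and turn from the pose commanded when the call began, along the tool's axes at that moment, turning the shorter way round; what a row does not reach only later rows make up. A row lasts 1/12 s, in which the tool goes at most 41.7 mm and 7.16 degrees, less where a joint would pass 70% of its speed; a pose out of reach is approached as far as the arm can. A call with a number of a shift or a turn outside -1 to 1 is refused whole. A call with a gripper value outside its range is refused whole. "claw" is the opening, from 0 (shut) to 1 (fully open), set as the call begins (left out, the last holds). The fingers move at their own pace and stop on an object; "grip_force" is the grip in N (left out, the last holds). Time passes only in rows, so rows that repeat a pose let the fingers close, or fill a call up. It gives the time, the measured TCP pose, the force, the opening and the grip force at its end, in the units of the state.
- get_state(): the state, without advancing time (a new reading comes with each control period).
- grab_frame(name): name is "side" or "top"; returns the picture (384x512x3 uint8, red, green, blue); there is no depth.
- calibration(name): a dict with "camera_matrix" (3x3 intrinsics, pixels), "extrinsics" (4x4, takes a point from camera to world coordinates). Camera axes: x right, y down, z forward; pixel columns grow to the right and rows downward; lengths in m; the calibration is good to about 2 mm. A picture is of the moment at which its call begins. calibration takes no time and is no camera call.
- job_done(): hands the job in; it is judged then, once.
Trained networks look in the newest picture that a camera, given by its name, has taken for a name from the list of things; names that differ only in an ending like _2 or _b are one class to them, and where a whole thing is asked for, a point or a joint stands for the part that bears it (a point fixed in the world has none). Each returns a list of dicts, best first, with "score" (0 to 1); they miss things now and then, are a little off and sometimes report something else, mostly with a low value. They report only what shows in the picture. A call takes as long as a camera call. They do not tell look-alikes from the thing itself.
- boxes_of(query, camera): "rect" ([left, top, right, bottom] in pixels, round what is visible of it).
- regions_of(query, camera): "region" (384x512 bool, what is visible of it) and "rect" ([left, top, right, bottom] in pixels, round what is visible of it).
- spot_point(query, camera): "uv" ([column, row] in pixels: a listed point, or the origin of a listed thing).
The state is a dict: "t": time; "q": joint angles; "qd": joint speeds; "joint_efforts": joint torques, N m; "eef_pos": TCP position; "ee_rot": TCP orientation; "force": force on the tool from outside, world axes, zero at the start; "moment": the same for the moment, N m; "width": finger opening in m; "gripper_force": force on a finger pad.
Only numpy, scipy, OpenCV 4.12 (cv2) and the standard library are available. Lean on these libraries where they do the work, as an engineer would, in place of code of your own. Each camera call takes 0.05 s, during which the arm holds its last target. There are 200 camera calls.

### The job

Get the transport case ready for the courier: fold its open hasp down flat against the front so that the staple stands through its slot, then take the black-knobbed locking pin from its stand and drop it through the staple until its collar rests on the loop. Leave the pin upright there and leave the white handpiece in its own stand.

Things in the scene. Friction and masses are not known exactly. Their poses are not given: they have to be found in the camera images.
- case: White transport case with a grey lid, fixed to the table: 180 deep (x), 300 wide (y), 165 high (z) mm. Origin: centre of its underside. Its front face, with the hasp and the staple, looks along its own -x, roughly towards the robot, and lies 90 mm from the origin. Its top is clear but for a thin bar handle 7 mm high behind the middle.
- hasp (a joint): Angle (rad) of the steel hasp, a flat plate 62 wide, 92 long, 4 thick (mm) hinged at the top of the case's front. 0 = hanging flat against the front (closed, at its stop); 1.57 = level, sticking out; more = tipped up. It starts at 1.2 to 1.9. A friction hinge (0.04 N m) keeps it where it is left; a few newtons swing it.
- hinge (a point): Middle of the hasp's hinge axis (along the case's y), 2 mm in front of the front face, 160 mm above the table; knuckle 10 mm thick. The hasp is solid for 38 mm from here, then has a slot 48 wide, 38 to 80 mm from the axis, for the staple. Its solid part can be pushed down from above, then towards the case, with shut fingers kept above the staple.
- staple (a point): Middle of the staple's loop, level with its top, 110 mm above the table, 28 mm in front of the front face. A level steel U standing out 50 mm from the front, bars 6 mm thick. Its vertical opening is 26 mm wide along the case's y and, with the hasp closed, runs from 4 to 44 mm in front of the face. Axes as the case's: x into the case, z up.
- pin_grip (a point): Centre of the locking pin's round black knob, 22 mm across, 40 mm high. The pin stands upright, loosely, in a hole of a grey block 64 x 64 x 62 mm and lifts straight out; z up along the pin. Under the knob: a steel collar 40 mm across, 6 mm thick, then a steel shank 10 mm thick, 50 mm long (all of it in the block) with a tapered tip.
- pin_collar (a point): Underside of the locking pin's collar, on its axis, 26 mm below pin_grip and 50 mm above the tip of the shank. When the pin is home this rests on the top of the staple.
- handpiece_mid (a point): Middle (55 mm above the stand's top) of the white handpiece, a tapered white body 105 mm high and 28 mm across with a thin steel nose on top, upright in the other, similar grey stand. Not needed: leave it.
There are look-alikes about, which are no part of the job. What is shaped like the part that bears pin_grip but green or red is not meant.

How it is judged:
On the way:
1. the hasp is folded down against the case (within 0.2 rad) before the pin is brought to the staple (value of joint hasp below 0.2 rad and distance between pin_collar and staple above 0.06 m), for 0.2 s.
At the end, for the whole second after the job is handed in: The hasp is closed to within 0.2 rad; the pin stands in the staple, upright within 10 degrees, its collar within 6 mm of the staple's top and within 20 mm sideways of the middle of the loop; the handpiece is within 30 mm of where it stood (value of joint hasp below 0.2 rad and horizontal distance between pin_collar and staple below 0.02 m and z of pin_collar in the frame of staple between -0.006 and 0.006 m and angle between pin_collar's own z axis and vertical below 0.175 rad and velocity of joint hasp below 0.1 rad/s and distance of handpiece_mid from where it was at the start of the episode below 0.03 m); the robot touches nothing.
It fails at once if the handpiece is knocked or lifted (more than 30 mm) (distance of handpiece_mid from where it was at the start of the episode above 0.03 m).
It also fails if it takes over 50 s, if anything falls off the work surface, if the arm or the gripper's body presses on something with over 40 N, if the wrist force passes 120 N, or if a joint passes its speed limit or range.

## Working session

There is one attempt and no reset: what is moved stays moved. The work goes in short steps, Python scripts to look and compute and a tool call to move; the robot and the scene stay as the last step left them, time stands still between calls to the robot, and variables do not carry over. Pictures are saved under pics/ and viewed, at most 10 in all, crops included, and the job is handed in when it is done.

Besides the shell and the picture viewer there is one more tool, called after "Emit:" by a JSON object that holds its "method" and its "body". arm_command: Moves the arm, as the interface text tells. Shift numbers are shares of 25 cm and turn numbers shares of 180 degrees, none past 1 either way. Its arguments: {"type":"object","properties":{"commands":{"type":"array"},"claw":{"type":"number"},"grip_force":{"type":"number"}},"required":["commands"]}

```bash
mkdir -p pics; cat > h.py <<'E'
import numpy as np, cv2
from station import *
def ray(c,uv):
    k=calibration(c);K=np.array(k["camera_matrix"]);T=np.array(k["extrinsics"])
    d=T[:3,:3]@np.linalg.inv(K)@np.array([uv[0],uv[1],1.]);return T[:3,3],d/np.linalg.norm(d)
def tri(obs):
    A=np.zeros((3,3));b=np.zeros(3);R=[ray(c,u) for c,u in obs]
    for o,d in R:
        P=np.eye(3)-np.outer(d,d);A+=P;b+=P@o
    x=np.linalg.solve(A,b);return x,[round(float(np.linalg.norm((np.eye(3)-np.outer(d,d))@(x-o))),4) for o,d in R]
def atz(c,uv,z):
    o,d=ray(c,uv);return o+d*(z-o[2])/d[2]
def proj(c,p):
    k=calibration(c);K=np.array(k["camera_matrix"]);T=np.linalg.inv(np.array(k["extrinsics"]))
    q=K@(T[:3,:3]@np.array(p)+T[:3,3]);return q[:2]/q[2]
E
python3 - <<'E'
from h import *
ims=[grab_frame(c) for c in("side","top")]
for c,i in zip(("side","top"),ims):
    cv2.imwrite(f"pics/{c}0.png",cv2.resize(i[:,:,::-1],(800,600)))
    print(c,np.round(calibration(c)["extrinsics"],2).tolist())
    for q in("case","hinge","staple","pin_grip","pin_collar","handpiece_mid"):
        print(q,[(round(d["score"],2),np.round(d["uv"],1).tolist()) for d in spot_point(q,c)[:4]])
s=get_state();print(s["t"],s["eef_pos"],s["ee_rot"],s["width"])
E
```

```text
side [[0.85, -0.37, 0.36, 0.17], [-0.52, -0.59, 0.61, -0.69], [-0.01, -0.71, -0.7, 0.94], [0.0, 0.0, 0.0, 1.0]]
case [(0.83, [286.7, 216.8])]
hinge [(0.63, [267.2, 198.4]), (0.28, [182.3, 156.0])]
staple [(0.75, [260.9, 210.4])]
pin_grip [(0.56, [291.8, 317.8]), (0.5, [324.4, 294.5]), (0.49, [255.5, 292.5])]
pin_collar [(0.81, [324.0, 296.9]), (0.73, [269.9, 194.1]), (0.58, [293.1, 321.1]), (0.55, [255.8, 296.0])]
handpiece_mid [(0.48, [180.9, 156.2])]
top [[-0.02, -0.98, 0.18, 0.44], [-1.0, 0.02, 0.02, -0.01], [-0.02, -0.18, -0.98, 1.04], [0.0, 0.0, 0.0, 1.0]]
case []
hinge [(0.8, [272.9, 191.1])]
staple [(0.56, [274.2, 204.5])]
pin_grip [(0.72, [348.4, 256.6]), (0.59, [272.1, 189.1]), (0.58, [376.4, 205.6]), (0.48, [383.4, 240.8])]
pin_collar [(0.59, [381.8, 242.6]), (0.54, [342.2, 252.6]), (0.53, [373.9, 204.7])]
handpiece_mid [(0.78, [142.8, 244.8])]
0.7 [0.22180231 0.63751243 0.22659667] [-3.14151893e+00 -1.41383289e-05 -3.34782198e-01] 0.08746357956007295
```

View pics/side0.png

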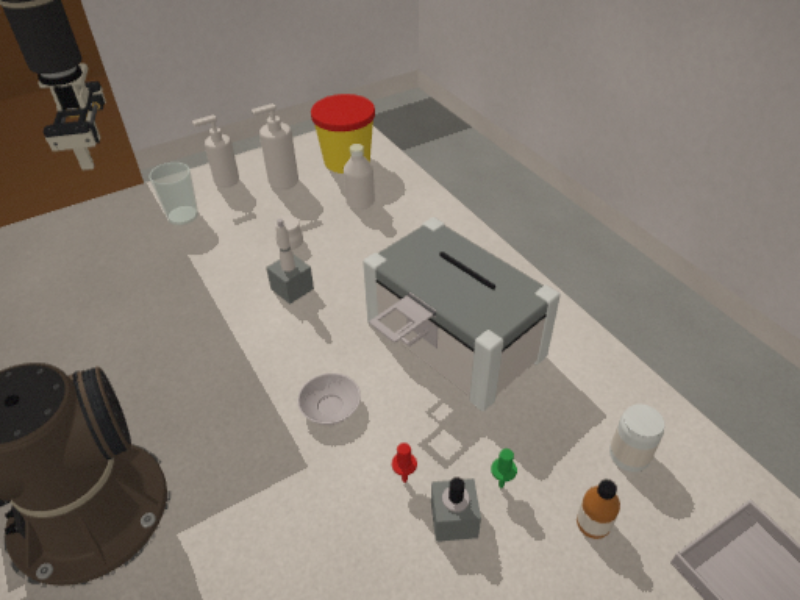

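View pics/top0.png

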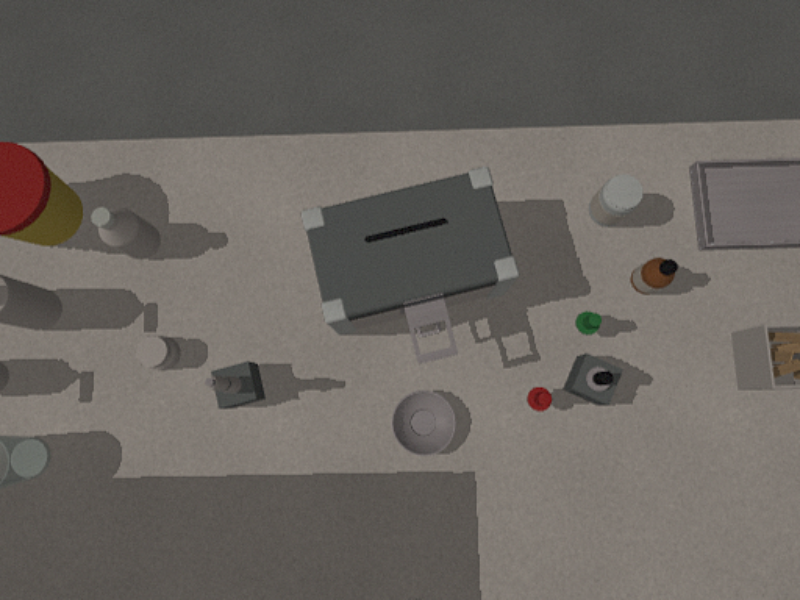

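Side view: the pin's black knob is at about (457,490) of 800x600, the hasp at (402,318) and the staple just below it at (415,335). The handpiece is at (287,250). Top view: the knob is at (602,378), the level hasp at (430,328), and red and green look-alikes at (540,398) and (588,322).

```bash
python3 - <<'E'
from h import *
f=1/1.5625
print("hinge",tri([("side",(267.2,198.4)),("top",(272.9,191.1))]))
print("staple",tri([("side",(260.9,210.4)),("top",(274.2,204.5))]))
print("pin",tri([("side",(292,314.5)),("top",(384.5,241.8))]))
print("pin net",tri([("side",(291.8,317.8)),("top",(383.4,240.8))]))
print("red",tri([("side",np.array((404,450))*f),("top",np.array((540,397))*f)]))
print("green",tri([("side",np.array((506,456))*f),("top",np.array((589,322))*f)]))
print("hand",tri([("side",(180.9,156.2)),("top",(142.8,244.8))]))
# lid corners (800px): FL, FR, BR, BL
for c,P in(("top",[(335,313),(509,270),(482,176),(311,214)]),):
    X=[atz(c,np.array(p)*f,.165) for p in P];print(np.round(X,3).tolist())
    X=np.array(X);v=X[1]-X[0]+X[2]-X[3];print("case y dir yaw",np.arctan2(-v[1],-v[0])-np.pi/2, X.mean(0))
for c in("top","side"):
    for q in("case","hasp","pin_grip"):
        for d in regions_of(q,c)[:4]:
            m=d["region"];print(c,q,round(d["score"],2),np.round(d["rect"]).tolist(),np.round(cv2.minAreaRect(np.argwhere(m)[:,::-1].astype(np.float32))[0],1),m.sum())
i=grab_frame("top")[150:290,170:420];j=grab_frame("side")[170:350,190:350]
cv2.imwrite("pics/c1.png",np.hstack([cv2.resize(i[:,:,::-1],(750,420),interpolation=3)]))
cv2.imwrite("pics/c2.png",cv2.resize(j[:,:,::-1],(533,600),interpolation=3))
E
```

```text
hinge (array([ 0.59020235, -0.03211694,  0.15266739]), [0.0064, 0.0064])
staple (array([ 0.56456804, -0.03627029,  0.12350841]), [0.0034, 0.0034])
pin (array([ 0.4724224 , -0.31221113,  0.08423187]), [0.0001, 0.0001])
pin net (array([ 0.47391289, -0.31325844,  0.07047106]), [0.0018, 0.0018])
red (array([ 0.44442432, -0.21357976,  0.08351415]), [0.0002, 0.0002])
green (array([ 0.56596751, -0.30210233,  0.08351037]), [0.003, 0.003])
hand (array([0.47446079, 0.28560518, 0.12334553]), [0.002, 0.002])
[[0.575, 0.105, 0.165], [0.635, -0.161, 0.165], [0.787, -0.127, 0.165], [0.733, 0.142, 0.165]]
case y dir yaw 0.21147048464088947 [ 0.68256822 -0.01033406  0.165     ]
top hasp 0.68 [257.0, 189.0, 289.0, 234.0] [275.  210.1] 715
top pin_grip 0.7 [373.0, 235.0, 391.0, 249.0] [382.8 241.8] 193
top pin_grip 0.64 [367.0, 200.0, 389.0, 215.0] [376. 206.] 198
top pin_grip 0.61 [337.0, 249.0, 354.0, 263.0] [345. 255.] 187
side case 0.56 [229.0, 136.0, 360.0, 265.0] [292.9 194. ] 9298
side hasp 0.94 [240.0, 188.0, 278.0, 219.0] [257.2 202.7] 441
side pin_grip 0.7 [316.0, 288.0, 330.0, 313.0] [322.5 298.1] 273
side pin_grip 0.55 [284.0, 308.0, 304.0, 327.0] [290.3 316.5] 287
side pin_grip 0.51 [254.0, 282.0, 266.0, 309.0] [258.3 295.6] 230
```

View pics/c1.png

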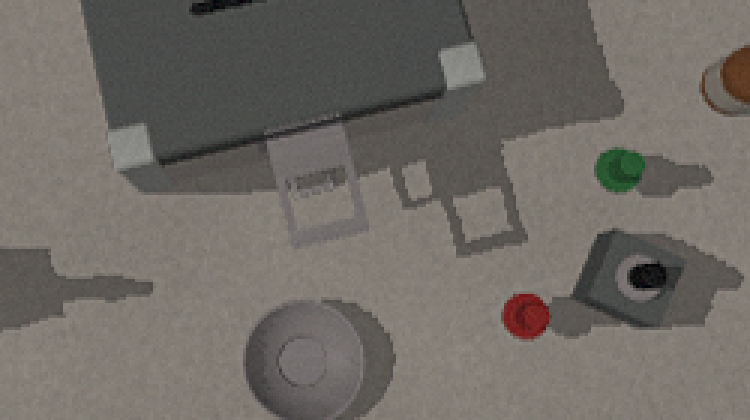

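View pics/c2.png

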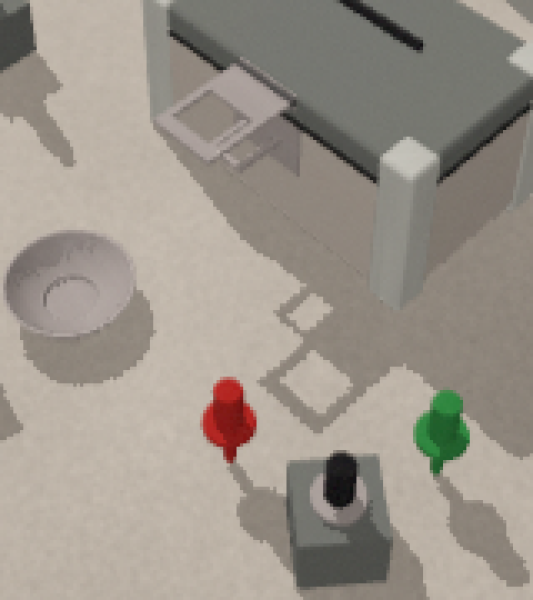

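The crops show the hasp about level, with its hinge middle at native top pixel (272,192) and side pixel (269.5,195). The tip middle is at top (280,229) and side (245,212), and the staple shows through the slot. The look-alikes stand roughly 100 mm from the pin.

```bash
python3 - <<'E'
from h import *
T=lambda u:("top",(170+u[0]/3,150+u[1]/3)); S=lambda u:("side",(190+u[0]/3.333,170+u[1]/3.333))
h=tri([T((306,126)),S((265,84))]);t=tri([T((331,239)),S((182,139))])
print(h,t);v=t[0]-h[0];print("len",np.linalg.norm(v),"yaw",np.arctan2(v[1],v[0])+np.pi,"elev",np.arcsin(v[2]/np.linalg.norm(v)))
print("hinge z.16",atz(*T((306,126)),.162),atz(*S((265,84)),.162))
# staple: predict
for yaw in(.21,.24):
    c,s=np.cos(yaw),np.sin(yaw);R=np.array([[c,-s],[s,c]])
    H=h[0][:2]; st=H+R@[-.026,0];print("staple",st)
    for off in(-.048,-.004):
        for y in(.016,-.016):
            p=[*(H+R@[off,y]),.110];a=proj("top",p);b=proj("side",p)
            print(off,y,"top crop",(a-[170,150])*3,"side crop",(b-[190,170])*3.333)
print("pin top",tri([("top",(170+654/3,150+274/3)),("side",(190+341/3.333,170+458/3.333))]))
E
```

```text
(array([ 0.59152064, -0.03165371,  0.16164823]), [0.001, 0.001]) (array([ 0.50368991, -0.04925237,  0.16374995]), [0.001, 0.001])
len 0.08960115290871051 yaw 0.1977514140345975 elev 0.023458577524679093
hinge z.16 [ 0.59242819 -0.03204658  0.162     ] [ 0.59029636 -0.03169989  0.162     ]
staple [ 0.56609184 -0.03707367]
-0.048 0.016 top crop [299.12482696 197.8557168 ] side crop [209.18251739 148.55269553]
-0.048 -0.016 top crop [336.66431461 188.98593992] side crop [236.69787106 170.06448056]
-0.004 0.016 top crop [286.75197306 146.80150262] side crop [248.63866042 120.91041634]
-0.004 -0.016 top crop [323.98792963 138.03961684] side crop [276.22156142 141.603646  ]
staple [ 0.56626585 -0.03783398]
-0.048 0.016 top crop [300.953511   197.99064553] side crop [209.99000787 149.80536997]
-0.048 -0.016 top crop [338.1978641  188.00368034] side crop [238.40836408 170.7117895 ]
-0.004 0.016 top crop [287.03342099 147.31687271] side crop [248.32583145 121.28633072]
-0.004 -0.016 top crop [323.98144591 137.45566564] side crop [276.74468128 141.37199293]
pin top (array([ 0.47228825, -0.31139484,  0.11369276]), [0.0001, 0.0001])
```

Emit:
{"method": "arm_command", "body": {"commands": [{"tx": 0,"ty": 0,"tz": -0.16,"twist": 0},{"tx": 0.15,"ty": 0.12,"tz": -0.32,"twist": 0},{"tx": 0.28,"ty": 0.22,"tz": -0.32,"twist": -0.03},{"tx": 0.4,"ty": 0.32,"tz": -0.32,"twist": -0.06},{"tx": 0.52,"ty": 0.42,"tz": -0.32,"twist": -0.09},{"tx": 0.64,"ty": 0.52,"tz": -0.32,"twist": -0.12},{"tx": 0.77,"ty": 0.62,"tz": -0.32,"twist": -0.15},{"tx": 0.77,"ty": 0.62,"tz": -0.32,"twist": -0.173}], "claw": 0}}

```text
t: 1.77
eef_pos: [0.3546, 0.4235, 0.3077]
ee_rot: [-3.141, -0.001, 0.211]
force: [-0.1, 0.3, 0.5]
width: 0.04
gripper_force: 0.0
```

```bash
cat > mv.py <<'E'
import sys,numpy as np
from scipy.spatial.transform import Rotation as Ro
from station import get_state
s=get_state();t=[float(a) for a in sys.argv[1:]]
R=Ro.from_euler("xyz",s["ee_rot"]).as_matrix()
print(round(s["t"],2),np.round(s["eef_pos"],4),np.round(s["ee_rot"],3),np.round(s["q"],2),"F",np.round(s["force"],1),"w",round(s["width"],4))
d=R.T@(np.array(t[:3])-s["eef_pos"]);print("shares",np.round(d/.25,3), "rows",np.linalg.norm(d)/.0417)
if len(t)>3: print("twist",round(-((t[3]-s["ee_rot"][2]+np.pi)%(2*np.pi)-np.pi)/np.pi,3))
E
c="0.5670 -0.0372"; python3 mv.py $c 0.22 0.21
```

```text
1.77 [0.3546 0.4235 0.3077] [-3.141e+00 -1.000e-03  2.110e-01] [ 1.23  0.11 -0.13  0.   -1.33  0.55] F [-0.1  0.3  0.5] w 0.04
shares [0.444 1.98  0.35 ] rows 12.345438557053306
twist 0.0
```

Emit:
{"method": "arm_command", "body": {"commands": [{"tx": 0.03,"ty": 0.15,"tz": 0},{"tx": 0.06,"ty": 0.3,"tz": 0},{"tx": 0.09,"ty": 0.45,"tz": 0},{"tx": 0.12,"ty": 0.6,"tz": 0},{"tx": 0.16,"ty": 0.75,"tz": 0},{"tx": 0.2,"ty": 0.87,"tz": 0},{"tx": 0.22,"ty": 1.0,"tz": 0},{"tx": 0.22,"ty": 1.0,"tz": 0}]}}

```text
invalid input
```

Emit:
{"method": "arm_command", "body": {"commands": [{"tx": 0.03,"ty": 0.15,"tz": 0},{"tx": 0.06,"ty": 0.3,"tz": 0.03},{"tx": 0.09,"ty": 0.45,"tz": 0.1},{"tx": 0.12,"ty": 0.6,"tz": 0.15},{"tx": 0.16,"ty": 0.75,"tz": 0.2},{"tx": 0.2,"ty": 0.9,"tz": 0.28},{"tx": 0.22,"ty": 0.98,"tz": 0.35},{"tx": 0.22,"ty": 0.98,"tz": 0.35}]}}

```text
invalid input
```

```bash
python3 mv.py 0.5670 -0.0372 0.127 0.21
```

```text
1.77 [0.3546 0.4235 0.3077] [-3.141e+00 -1.000e-03  2.110e-01] [ 1.23  0.11 -0.13  0.   -1.33  0.55] F [-0.1  0.3  0.5] w 0.04
shares [0.444 1.98  0.722] rows 12.913643473522031
twist 0.0
```

Emit:
{"method": "arm_command", "body": {"commands": [{"tx": 0.03,"ty": 0.15,"tz": 0,"twist": 0},{"tx": 0.06,"ty": 0.3,"tz": 0,"twist": 0},{"tx": 0.09,"ty": 0.45,"tz": 0,"twist": 0},{"tx": 0.12,"ty": 0.6,"tz": 0,"twist": 0},{"tx": 0.16,"ty": 0.75,"tz": 0,"twist": 0},{"tx": 0.2,"ty": 0.87,"tz": 0,"twist": 0},{"tx": 0.22,"ty": 0.99,"tz": 0,"twist": 0},{"tx": 0.22,"ty": 0.99,"tz": 0,"twist": 0}]}}

```text
t: 2.43
eef_pos: [0.4588, 0.1933, 0.3069]
ee_rot: [3.141, -0.0, 0.206]
force: [-0.4, 0.7, 0.4]
width: 0.0004
gripper_force: 0.0
```

Emit:
{"method": "arm_command", "body": {"commands": [{"tx": 0.03,"ty": 0.15,"tz": 0,"twist": 0},{"tx": 0.06,"ty": 0.3,"tz": 0.03,"twist": 0},{"tx": 0.09,"ty": 0.45,"tz": 0.1,"twist": 0},{"tx": 0.12,"ty": 0.6,"tz": 0.15,"twist": 0},{"tx": 0.16,"ty": 0.75,"tz": 0.2,"twist": 0},{"tx": 0.2,"ty": 0.9,"tz": 0.28,"twist": 0},{"tx": 0.22,"ty": 0.98,"tz": 0.35,"twist": 0},{"tx": 0.22,"ty": 0.98,"tz": 0.35,"twist": 0}]}}

```text
t: 3.1
eef_pos: [0.5615, -0.0345, 0.2147]
ee_rot: [-3.141, 0.006, 0.205]
force: [0.3, 0.5, -1.0]
width: 0.0004
gripper_force: 0.0
```

```bash
python3 mv.py 0.5670 -0.0372 0.127 0.21
```

```text
3.1 [ 0.5615 -0.0345  0.2147] [-3.141  0.006  0.205] [ 0.29  0.19 -0.25 -0.   -1.14  1.49] F [ 0.3  0.5 -1. ] w 0.0004
shares [0.022 0.015 0.351] rows 2.108665710335916
twist -0.002
```

Emit:
{"method": "arm_command", "body": {"commands": [{"tx": 0.02,"ty": 0.01,"tz": 0.06,"twist": 0},{"tx": 0.02,"ty": 0.01,"tz": 0.12,"twist": 0},{"tx": 0.02,"ty": 0.01,"tz": 0.17,"twist": 0},{"tx": 0.02,"ty": 0.01,"tz": 0.21,"twist": 0},{"tx": 0.02,"ty": 0.01,"tz": 0.25,"twist": 0},{"tx": 0.02,"ty": 0.01,"tz": 0.29,"twist": 0},{"tx": 0.02,"ty": 0.01,"tz": 0.33,"twist": 0},{"tx": 0.02,"ty": 0.01,"tz": 0.345,"twist": 0}]}}

```text
t: 3.77
eef_pos: [0.5669, -0.0325, 0.1313]
ee_rot: [-3.141, 0.002, 0.209]
force: [-1.0, -0.6, 0.7]
width: 0.0008
gripper_force: 0.5
```

```bash
python3 mv.py 0.580 -0.0342 0.127 0.21; python3 - <<'E'
from h import *
for c in("top","side"): print(c,[np.round(d["rect"]).tolist() for d in (grab_frame(c),regions_of("hasp",c))[1]])
j=grab_frame("side")[130:270,180:360]
cv2.imwrite("pics/c3.png",cv2.resize(j[:,:,::-1],(720,560),interpolation=3))
E
```

```text
3.77 [ 0.5669 -0.0325  0.1313] [-3.141e+00  2.000e-03  2.090e-01] [ 0.29  0.27 -0.35 -0.   -0.95  1.49] F [-1.  -0.6  0.7] w 0.0008
shares [0.05  0.018 0.017] rows 0.3327261780859496
twist -0.0
top []
side [[254.0, 207.0, 274.0, 229.0], [231.0, 143.0, 359.0, 265.0]]
```

View pics/c3.png

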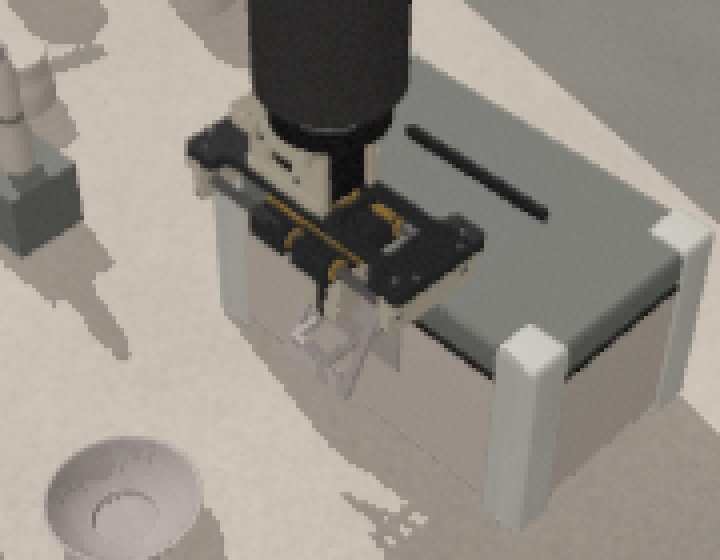

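The picture shows the hasp folded down by about half under the fingers (about (335,350)), with the body clear of the lid. Next I push towards the case.

Emit:
{"method": "arm_command", "body": {"commands": [{"tx": 0.01,"ty": 0.01,"tz": 0.01,"twist": 0},{"tx": 0.02,"ty": 0.01,"tz": 0.01,"twist": 0},{"tx": 0.03,"ty": 0.01,"tz": 0.01,"twist": 0},{"tx": 0.035,"ty": 0.01,"tz": 0.01,"twist": 0},{"tx": 0.04,"ty": 0.01,"tz": 0.01,"twist": 0},{"tx": 0.045,"ty": 0.01,"tz": 0.01,"twist": 0},{"tx": 0.045,"ty": 0.01,"tz": 0.01,"twist": 0},{"tx": 0.045,"ty": 0.01,"tz": 0.01,"twist": 0}]}}

```text
t: 4.68
eef_pos: [0.5778, -0.0331, 0.1299]
ee_rot: [-3.142, 0.003, 0.208]
force: [-6.3, -1.0, 1.2]
width: 0.0002
gripper_force: 3.0
```

Emit:
{"method": "arm_command", "body": {"commands": [{"tx": 0.004,"ty": 0,"tz": 0,"twist": 0},{"tx": 0.008,"ty": 0,"tz": 0,"twist": 0},{"tx": 0.008,"ty": 0,"tz": 0,"twist": 0},{"tx": 0.008,"ty": 0,"tz": 0,"twist": 0},{"tx": 0.008,"ty": 0,"tz": 0,"twist": 0},{"tx": 0.008,"ty": 0,"tz": 0,"twist": 0},{"tx": 0.008,"ty": 0,"tz": 0,"twist": 0},{"tx": 0.008,"ty": 0,"tz": 0,"twist": 0}]}}

```text
t: 5.35
eef_pos: [0.5779, -0.0331, 0.1299]
ee_rot: [-3.141, 0.006, 0.208]
force: [-12.6, -1.6, 6.6]
width: 0.0004
gripper_force: 6.3
```

Emit:
{"method": "arm_command", "body": {"commands": [{"tx": -0.04,"ty": 0,"tz": 0,"twist": 0},{"tx": -0.1,"ty": 0,"tz": 0,"twist": 0},{"tx": -0.2,"ty": 0,"tz": -0.1,"twist": 0},{"tx": -0.3,"ty": 0.1,"tz": -0.25,"twist": 0},{"tx": -0.35,"ty": 0.25,"tz": -0.35,"twist": 0},{"tx": -0.37,"ty": 0.4,"tz": -0.4,"twist": 0},{"tx": -0.4,"ty": 0.55,"tz": -0.4,"twist": 0},{"tx": -0.4,"ty": 0.7,"tz": -0.4,"twist": 0}], "claw": 0.6}}

```text
t: 6.02
eef_pos: [0.5198, -0.2226, 0.2336]
ee_rot: [3.139, -0.007, 0.21]
force: [1.1, 1.2, 0.1]
width: 0.0477
gripper_force: 0.0
```

```bash
python3 mv.py 0.4723 -0.3122 0.20 0.21; python3 - <<'E'
from h import *
i=grab_frame("top")[150:290,230:420]; j=grab_frame("side")[160:290,200:360]
for c in("side","top"):
  for q in("staple","hasp"): print(c,q,[(round(d["score"],2),np.round(d["uv"],1).tolist()) for d in spot_point(q,c)[:2]])
cv2.imwrite("pics/c4.png",np.vstack([cv2.resize(i[:,:,::-1],(400,295),interpolation=3)[:,:400],cv2.resize(j[:,:,::-1],(400,305),interpolation=3)]))
cv2.imwrite("pics/c5.png",np.hstack([cv2.resize(grab_frame("top")[180:250,245:315][:,:,::-1],(400,400),interpolation=2),cv2.resize(j[20:90,30:100][:,:,::-1],(400,400),interpolation=2)]))
E
```

```text
6.02 [ 0.5198 -0.2226  0.2336] [ 3.139 -0.007  0.21 ] [-0.06  0.17 -0.23  0.   -1.16  1.84] F [1.1 1.2 0.1] w 0.0477
shares [-0.261  0.31   0.133] rows 2.561115224905273
twist 0.0
side staple [(0.63, [263.2, 208.5])]Traceback (most recent call last):
  File "<stdin>", line 4, in <module>
ValueError: it knows: case, handpiece_mid, hinge, pin_collar, pin_grip, staple
```

Emit:
{"method": "arm_command", "body": {"commands": [{"tx": -0.05,"ty": 0.06,"tz": 0,"twist": 0},{"tx": -0.11,"ty": 0.13,"tz": 0.02,"twist": 0},{"tx": -0.17,"ty": 0.2,"tz": 0.04,"twist": 0},{"tx": -0.22,"ty": 0.26,"tz": 0.08,"twist": 0},{"tx": -0.26,"ty": 0.31,"tz": 0.12,"twist": 0},{"tx": -0.26,"ty": 0.31,"tz": 0.13,"twist": 0},{"tx": -0.26,"ty": 0.31,"tz": 0.13,"twist": 0},{"tx": -0.26,"ty": 0.31,"tz": 0.13,"twist": 0}]}}

```text
t: 6.83
eef_pos: [0.4721, -0.3097, 0.1981]
ee_rot: [3.141, -0.001, 0.209]
force: [0.5, -0.2, -0.5]
width: 0.053
gripper_force: 0.0
```

```bash
python3 mv.py 0.4723 -0.3122 0.072 0.21; python3 - <<'E'
from h import *
i=grab_frame("top"); j=grab_frame("side")
for c in("side","top"): print(c,[(round(d["score"],2),np.round(d["uv"],1).tolist()) for d in spot_point("staple",c)[:2]])
cv2.imwrite("pics/c5.png",np.hstack([cv2.resize(i[180:250,245:315][:,:,::-1],(400,400),interpolation=2),cv2.resize(j[180:250,230:300][:,:,::-1],(400,400),interpolation=2)]))
E
```

```text
6.83 [ 0.4721 -0.3097  0.1981] [ 3.141e+00 -1.000e-03  2.090e-01] [-0.23  0.2  -0.28  0.   -1.09  2.01] F [ 0.5 -0.2 -0.5] w 0.053
shares [-0.002  0.01   0.504] rows 3.025081399520314
twist -0.0
side [(0.87, [263.1, 210.2])]
top [(0.97, [275.0, 201.5])]
```

View pics/c5.png

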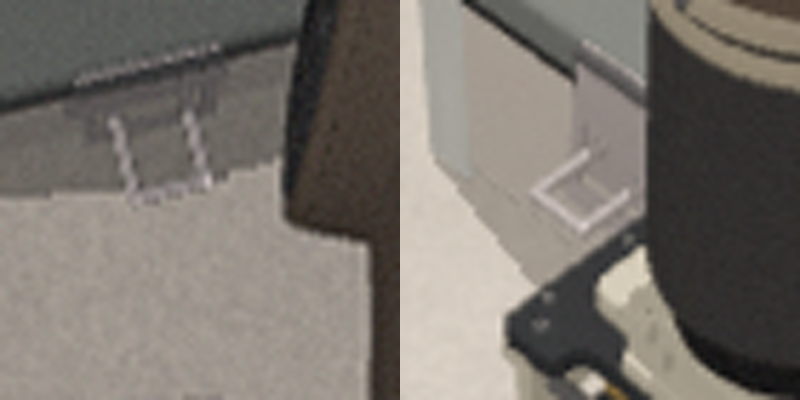

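The hasp is flat against the front with the staple through its slot. In the top crop the loop's end corners are at about (133,198) and (208,185). In the side crop they are at about (137,190) and (183,230).

```bash
python3 - <<'E'
from h import *
T=lambda u:("top",(245+u[0]/5.714,180+u[1]/5.714)); S=lambda u:("side",(230+u[0]/5.714,180+u[1]/5.714))
print("net",tri([("side",(263.1,210.2)),("top",(275,201.5))]))
# outer-end bar centreline corners (47 mm out)
L=tri([T((136,195)),S((141,190))]);R=tri([T((206,183)),S((183,226))]);print(L,R)
m=(L[0]+R[0])/2;yaw=.21
print("loop end",m,"staple mid",m[:2]+.019*np.array([np.cos(yaw),np.sin(yaw)]))
v=L[0]-R[0];print("yaw",-np.arctan2(v[0],v[1]))
for z in(.108,): 
  for F,a,b in((T,(136,195),(206,183)),(S,(141,190),(183,226))):
    m=(atz(*F(a),z)+atz(*F(b),z))/2;print(m[:2]+.019*np.array([np.cos(yaw),np.sin(yaw)]))
E
```

```text
net (array([ 0.57128995, -0.03815613,  0.1225072 ]), [0.0043, 0.0043])
(array([ 0.54691092, -0.02432464,  0.11005394]), [0.0012, 0.0012]) (array([ 0.55128725, -0.05486015,  0.11114915]), [0.0011, 0.0011])
loop end [ 0.54909908 -0.0395924   0.11060154] staple mid [ 0.56768167 -0.03563166]
yaw 0.14235018664507454
[ 0.56694085 -0.03528443]
[ 0.56997606 -0.03394077]
```

Emit:
{"method": "arm_command", "body": {"commands": [{"tx": 0,"ty": 0.01,"tz": 0.08,"twist": 0},{"tx": 0,"ty": 0.01,"tz": 0.16,"twist": 0},{"tx": 0,"ty": 0.01,"tz": 0.24,"twist": 0},{"tx": 0,"ty": 0.01,"tz": 0.32,"twist": 0},{"tx": 0,"ty": 0.01,"tz": 0.4,"twist": 0},{"tx": 0,"ty": 0.01,"tz": 0.46,"twist": 0},{"tx": 0,"ty": 0.01,"tz": 0.49,"twist": 0},{"tx": 0,"ty": 0.01,"tz": 0.49,"twist": 0}]}}

```text
t: 7.7
eef_pos: [0.4714, -0.3121, 0.0738]
ee_rot: [-3.14, 0.002, 0.209]
force: [-0.2, -0.1, 0.3]
width: 0.0528
gripper_force: 0.0
```

Emit:
{"method": "arm_command", "body": {"commands": [{"tx": 0,"ty": 0,"tz": 0,"twist": 0},{"tx": 0,"ty": 0,"tz": 0,"twist": 0},{"tx": 0,"ty": 0,"tz": 0,"twist": 0},{"tx": 0,"ty": 0,"tz": 0,"twist": 0},{"tx": 0,"ty": 0,"tz": 0,"twist": 0},{"tx": 0,"ty": 0,"tz": 0,"twist": 0},{"tx": 0,"ty": 0,"tz": 0,"twist": 0},{"tx": 0,"ty": 0,"tz": 0,"twist": 0}], "claw": 0, "grip_force": 20}}

```text
t: 8.37
eef_pos: [0.4723, -0.3128, 0.0759]
ee_rot: [3.141, -0.001, 0.209]
force: [-1.7, 2.0, 6.2]
width: 0.0218
gripper_force: 20.0
```

```bash
python3 mv.py 0.566 -0.037 0.25 0.21
```

```text
8.37 [ 0.4723 -0.3128  0.0759] [ 3.141e+00 -1.000e-03  2.090e-01] [-0.24  0.33 -0.42  0.   -0.82  2.02] F [-1.7  2.   6.2] w 0.0218
shares [ 0.596 -1.001 -0.697] rows 8.138720502548017
twist -0.0
```

Emit:
{"method": "arm_command", "body": {"commands": [{"tx": 0,"ty": 0,"tz": -0.06,"twist": 0},{"tx": 0,"ty": 0,"tz": -0.16,"twist": 0},{"tx": 0,"ty": 0,"tz": -0.26,"twist": 0},{"tx": 0,"ty": 0,"tz": -0.36,"twist": 0},{"tx": 0,"ty": 0,"tz": -0.46,"twist": 0},{"tx": 0,"ty": 0,"tz": -0.54,"twist": 0},{"tx": 0.05,"ty": -0.05,"tz": -0.6,"twist": 0},{"tx": 0.1,"ty": -0.1,"tz": -0.6,"twist": 0}]}}

```text
t: 9.03
eef_pos: [0.4926, -0.2839, 0.2288]
ee_rot: [3.139, -0.005, 0.207]
force: [1.3, -0.1, -1.3]
width: 0.0213
gripper_force: 20.0
```

```bash
python3 mv.py 0.567 -0.036 0.215 0.21
```

```text
9.03 [ 0.4926 -0.2839  0.2288] [ 3.139 -0.005  0.207] [-0.18  0.18 -0.23  0.   -1.16  1.96] F [ 1.3 -0.1 -1.3] w 0.0213
shares [ 0.495 -0.909  0.055] rows 6.216106794545185
twist -0.001
```

Emit:
{"method": "arm_command", "body": {"commands": [{"tx": 0.06,"ty": -0.12,"tz": 0,"twist": 0},{"tx": 0.13,"ty": -0.25,"tz": 0,"twist": 0},{"tx": 0.2,"ty": -0.38,"tz": 0,"twist": 0},{"tx": 0.28,"ty": -0.52,"tz": 0,"twist": 0},{"tx": 0.36,"ty": -0.66,"tz": 0,"twist": 0},{"tx": 0.43,"ty": -0.79,"tz": 0.02,"twist": 0},{"tx": 0.48,"ty": -0.88,"tz": 0.04,"twist": 0},{"tx": 0.495,"ty": -0.91,"tz": 0.05,"twist": 0}]}}

```text
t: 9.7
eef_pos: [0.5658, -0.0316, 0.2117]
ee_rot: [-3.141, 0.001, 0.211]
force: [0.1, -1.2, -1.4]
width: 0.0213
gripper_force: 20.0
```

Emit:
{"method": "arm_command", "body": {"commands": [{"tx": 0,"ty": 0,"tz": 0.02,"twist": 0},{"tx": 0,"ty": 0,"tz": 0.04,"twist": 0},{"tx": 0,"ty": 0,"tz": 0.06,"twist": 0},{"tx": 0,"ty": 0,"tz": 0.06,"twist": 0},{"tx": 0,"ty": 0,"tz": 0.06,"twist": 0},{"tx": 0,"ty": 0,"tz": 0.06,"twist": 0},{"tx": 0,"ty": 0,"tz": 0.06,"twist": 0},{"tx": 0,"ty": 0,"tz": 0.06,"twist": 0}]}}

```text
t: 10.37
eef_pos: [0.5654, -0.0353, 0.1981]
ee_rot: [3.142, -0.001, 0.208]
force: [-1.1, -0.1, -0.5]
width: 0.0214
gripper_force: 20.0
```

```bash
python3 mv.py 0.567 -0.036 0.124 0.21; python3 - <<'E'
from h import *
i=grab_frame("top"); j=grab_frame("side")
p=get_state()["eef_pos"]
for z in(.0139,-.0361-.014): print((proj("side",p+[0,0,-.0139 if z>0 else -.0639])-[220,160])*6)
print("staple", (proj("side",[.567,-.036,.110])-[220,160])*6)
cv2.imwrite("pics/c6.png",cv2.resize(j[160:250,220:320][:,:,::-1],(600,540),interpolation=2))
E
```

```text
10.37 [ 0.5654 -0.0353  0.1981] [ 3.142e+00 -1.000e-03  2.080e-01] [ 0.28  0.2  -0.27  0.   -1.1   1.5 ] F [-1.1 -0.1 -0.5] w 0.0214
shares [0.005 0.004 0.297] rows 1.7782166535290493
twist -0.001
[252.22283982 201.19661771]
[252.9419628  281.91732443]
staple [257.49068138 318.8588417 ]
```

View pics/c6.png

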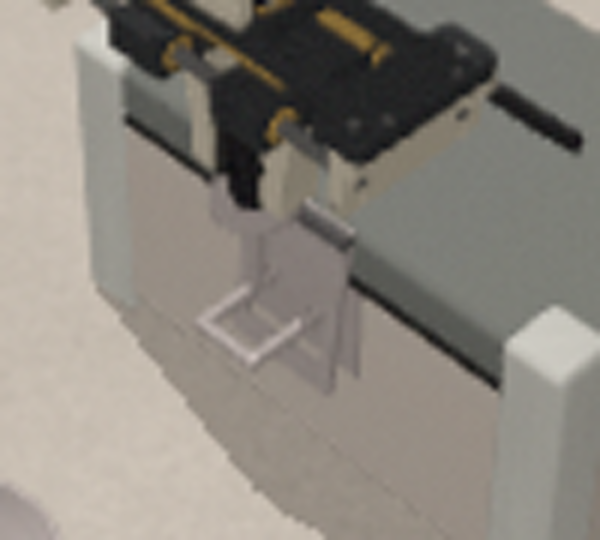

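The pin's tip (248,285) hangs straight above the loop centre (252,322), so I lower it.

Emit:
{"method": "arm_command", "body": {"commands": [{"tx": 0,"ty": 0,"tz": 0.03,"twist": 0},{"tx": 0,"ty": 0,"tz": 0.06,"twist": 0},{"tx": 0,"ty": 0,"tz": 0.09,"twist": 0},{"tx": 0,"ty": 0,"tz": 0.12,"twist": 0},{"tx": 0,"ty": 0,"tz": 0.15,"twist": 0},{"tx": 0,"ty": 0,"tz": 0.18,"twist": 0},{"tx": 0,"ty": 0,"tz": 0.2,"twist": 0},{"tx": 0,"ty": 0,"tz": 0.2,"twist": 0}]}}

```text
t: 11.13
eef_pos: [0.5645, -0.035, 0.1462]
ee_rot: [-3.141, 0.002, 0.209]
force: [0.0, -0.2, -2.4]
width: 0.0215
gripper_force: 20.0
```

Emit:
{"method": "arm_command", "body": {"commands": [{"tx": 0,"ty": 0,"tz": 0.02,"twist": 0},{"tx": 0,"ty": 0,"tz": 0.04,"twist": 0},{"tx": 0,"ty": 0,"tz": 0.055,"twist": 0},{"tx": 0,"ty": 0,"tz": 0.065,"twist": 0},{"tx": 0,"ty": 0,"tz": 0.075,"twist": 0},{"tx": 0,"ty": 0,"tz": 0.08,"twist": 0},{"tx": 0,"ty": 0,"tz": 0.08,"twist": 0},{"tx": 0,"ty": 0,"tz": 0.08,"twist": 0}]}}

```text
t: 11.8
eef_pos: [0.5654, -0.0349, 0.1278]
ee_rot: [3.142, -0.0, 0.209]
force: [0.6, -0.7, -1.4]
width: 0.021
gripper_force: 20.0
```

```bash
python3 mv.py 0.566 -0.036 0.124 0.21
```

```text
11.8 [ 0.5654 -0.0349  0.1278] [ 3.142 -0.     0.209] [ 0.28  0.27 -0.36  0.   -0.94  1.5 ] F [ 0.6 -0.7 -1.4] w 0.021
shares [0.002 0.005 0.015] rows 0.09659573511343005
twist -0.0
```

Emit:
{"method": "arm_command", "body": {"commands": [{"tx": 0,"ty": 0,"tz": 0.005,"twist": 0},{"tx": 0,"ty": 0,"tz": 0.01,"twist": 0},{"tx": 0,"ty": 0,"tz": 0.015,"twist": 0},{"tx": 0,"ty": 0,"tz": 0.015,"twist": 0},{"tx": 0,"ty": 0,"tz": 0.015,"twist": 0},{"tx": 0,"ty": 0,"tz": 0.015,"twist": 0},{"tx": 0,"ty": 0,"tz": 0.015,"twist": 0},{"tx": 0,"ty": 0,"tz": 0.015,"twist": 0}]}}

```text
t: 12.47
eef_pos: [0.5653, -0.0349, 0.124]
ee_rot: [3.142, -0.0, 0.209]
force: [0.5, 0.3, -0.5]
width: 0.0217
gripper_force: 20.0
```

Emit:
{"method": "arm_command", "body": {"commands": [{"tx": 0,"ty": 0,"tz": 0.003,"twist": 0},{"tx": 0,"ty": 0,"tz": 0.006,"twist": 0},{"tx": 0,"ty": 0,"tz": 0.006,"twist": 0},{"tx": 0,"ty": 0,"tz": 0.006,"twist": 0},{"tx": 0,"ty": 0,"tz": 0.006,"twist": 0},{"tx": 0,"ty": 0,"tz": 0.006,"twist": 0},{"tx": 0,"ty": 0,"tz": 0.006,"twist": 0},{"tx": 0,"ty": 0,"tz": 0.006,"twist": 0}]}}

```text
t: 13.13
eef_pos: [0.5655, -0.0349, 0.1238]
ee_rot: [3.141, -0.001, 0.209]
force: [-3.3, 1.3, 10.0]
width: 0.0215
gripper_force: 20.0
```

Emit:
{"method": "arm_command", "body": {"commands": [{"tx": 0,"ty": 0,"tz": 0,"twist": 0},{"tx": 0,"ty": 0,"tz": 0,"twist": 0},{"tx": 0,"ty": 0,"tz": 0,"twist": 0},{"tx": 0,"ty": 0,"tz": 0,"twist": 0},{"tx": 0,"ty": 0,"tz": 0,"twist": 0},{"tx": 0,"ty": 0,"tz": 0,"twist": 0},{"tx": 0,"ty": 0,"tz": 0,"twist": 0},{"tx": 0,"ty": 0,"tz": 0,"twist": 0}], "claw": 0.5}}

```text
t: 13.8
eef_pos: [0.5653, -0.0349, 0.1225]
ee_rot: [3.142, 0.0, 0.209]
force: [0.3, 0.4, 0.4]
width: 0.0436
gripper_force: 0.0
```

Emit:
{"method": "arm_command", "body": {"commands": [{"tx": 0,"ty": 0,"tz": -0.04,"twist": 0},{"tx": 0,"ty": 0,"tz": -0.1,"twist": 0},{"tx": 0,"ty": 0,"tz": -0.2,"twist": 0},{"tx": 0,"ty": 0,"tz": -0.3,"twist": 0},{"tx": -0.05,"ty": 0.1,"tz": -0.4,"twist": 0},{"tx": -0.1,"ty": 0.25,"tz": -0.4,"twist": 0},{"tx": -0.1,"ty": 0.4,"tz": -0.4,"twist": 0},{"tx": -0.1,"ty": 0.55,"tz": -0.4,"twist": 0}]}}

```text
t: 14.47
eef_pos: [0.5694, -0.1758, 0.2248]
ee_rot: [3.141, -0.003, 0.21]
force: [1.3, -0.3, -0.5]
width: 0.0432
gripper_force: 0.0
```

Emit:
{"method": "arm_command", "body": {"commands": [{"tx": 0,"ty": 0.15,"tz": 0,"twist": 0},{"tx": 0,"ty": 0.3,"tz": 0,"twist": 0},{"tx": 0,"ty": 0.45,"tz": 0,"twist": 0},{"tx": 0,"ty": 0.5,"tz": 0,"twist": 0},{"tx": 0,"ty": 0.5,"tz": 0,"twist": 0},{"tx": 0,"ty": 0.5,"tz": 0,"twist": 0},{"tx": 0,"ty": 0.5,"tz": 0,"twist": 0},{"tx": 0,"ty": 0.5,"tz": 0,"twist": 0}]}}

```text
t: 15.13
eef_pos: [0.5952, -0.2959, 0.2231]
ee_rot: [3.141, -0.001, 0.21]
force: [0.1, -0.2, -0.1]
width: 0.044
gripper_force: 0.0
```

```bash
python3 - <<'E'
from h import *
i=grab_frame("top"); j=grab_frame("side"); print(get_state()["eef_pos"])
cv2.imwrite("pics/c7.png",np.hstack([cv2.resize(i[170:250,235:315][:,:,::-1],(400,400),interpolation=2),cv2.resize(j[170:250,220:300][:,:,::-1],(400,400),interpolation=2)]))
E
```

```text
[ 0.59536821 -0.29577501  0.22312479]
```

View pics/c7.png

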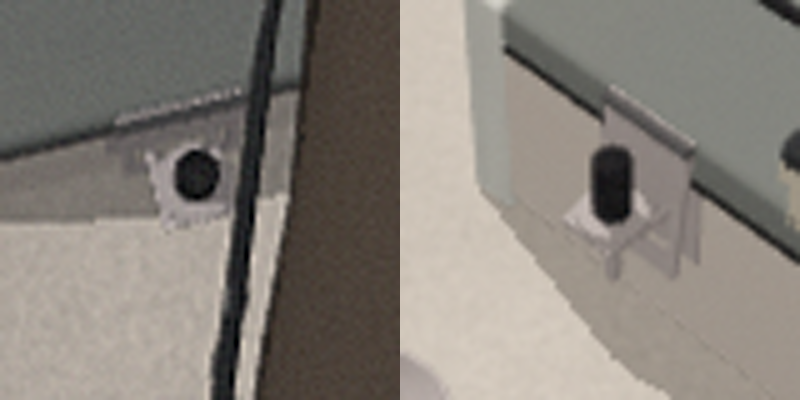

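The pin stands upright with its collar on the loop (knob at (612,185) in the side crop, shank below the loop at (612,265)). The hasp is closed and the arm is clear.

```bash
python3 -c "
from station import job_done
print(job_done())"
```

```text
the job is handed in; nothing more can be done
None
```

I folded the hasp shut, seated the black-knobbed pin upright in the staple with its collar on the loop, left the handpiece alone, and handed the job in at about 15 s of the 50 s allowed; no verdict was returned.

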